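# Catch a portion of tablets from the chute and put it on the balance

### The arm

A 6-joint arm with a two-finger parallel gripper is mounted at the origin on the work surface. World frame = base frame: x ahead of the robot, y to its left, z up, the work surface at z = 0. Lengths are in m, angles in rad, forces in N, time in s.
With the tool pointing down it reaches from about 0.375 to 0.9 m from the base axis. Payload 3.1 kg.
Tool frame: the origin (TCP) lies at the very end of the fingers, on their centre line; the grasp point (between the pads) lies manip.tcp_to_grasp behind it (manip.tcp_to_grasp is the distance from the TCP to the grasp point, in m); z points along the fingers, y is the line along which they close (so a half turn about z gives the same grasp; the last joint's range is limited). The gripper opens to 85 mm and grips with 20 to 120 N. Pads are 22 mm wide; open, the fingers measure 114 mm over their backs; the gripper's body (76 mm by 85 mm) begins 54 mm behind the grasp point. The pads swing forward as they close: fully open they stand 13 mm farther back than shut.
Start: joints at [1.077, 0.527, 1.433, -0, 1.181, -0.178], TCP at [0.194, 0.594, 0.231] pointing down, gripper open.
Joint ranges: [-3.08, 3.08], [-0.75, 2.2], [0.22, 2.44], [-1.43, 4.57], [0, 2.65], [-2.85, 2.85]. Speed limits (rad/s): [2.79, 2.79, 3.14, 3.14, 3.14, 3.14].

### API

Orientations are given as [roll, pitch, yaw] about the fixed x, y, z axes, in that order (R = Rz(yaw) Ry(pitch) Rx(roll)).
In Python, from workcell import manip gives the robot as it stands.
- The arm moves only by the tool send_rows, never from a script. Its argument "rows" is a list of rows, each an object with "hand": the finger opening in cm, from 0 to 8.54; "xyz": the shift along the tool's x, y, z in cm, a list of three; "angular": the turn, a rotation vector about the tool's x, y, z in degrees, a list of three. A call has 1 to 12 rows; each row is the pose to reach, as a shift and turn from the pose commanded when the call began, along the tool's axes at that moment; what a row does not reach only later rows make up. A row lasts 1/12 s, in which the tool goes at most 41.7 mm and 7.16 degrees, less where a joint would pass 70% of its speed; a pose out of reach is approached as far as the arm can. A call with a gripper value outside its range is refused whole. The fingers move at their own pace and stop on an object; "grip_force" is the grip in N (left out, the last holds). Time passes only in rows, so rows that repeat a pose let the fingers close. It gives the time, the measured TCP pose, the force, the opening and the grip force at its end, in the units of the state.
- manip.get_state(): the state, without advancing time (a new reading comes with each control period).
- manip.grab_frame(name): name is "side" or "top" or "wrist"; returns a dict with "img" (384x512x3 uint8, blue, green, red), "fx", "fy", "cx", "cy" (pixels), "pose" (4x4, takes a point from camera to world coordinates); the wrist camera has in their place "mount" (4x4, takes a point from camera to tool coordinates, whose origin is the TCP and whose axes are the flange's). Camera axes: x right, y down, z forward; pixel columns grow to the right and rows downward; lengths in m; the calibration is good to about 2 mm. A picture is of the moment at which its call begins: read the wrist's pose just before it. There is no depth.
- manip.job_done(): hands the job in; it is judged then, once.
The state is a dict: "time": time; "joint_positions": joint angles; "qvel": joint speeds; "joint_torque": joint torques, N m; "position": TCP position; "tool_rot": TCP orientation; "contact_force": force on the tool from outside, world axes, zero at the start; "torque": the same for the moment, N m; "width": opening from 0.0 (shut) to 1.0 (fully open); "grip_force": force on a finger pad.
Only numpy, scipy, OpenCV 4.12 (cv2) and the standard library are available. Lean on these libraries where they do the work, as an engineer would, in place of code of your own. Each camera call takes 0.05 s, during which the arm holds its last target. There are 200 camera calls.

### The job

Pick up the white weighing dish by its grip, hold it up under the chute and push the flap's paddle with it so that all three orange tablets slide into the held dish; do not touch the tablets yourself, and never open the flap while the dish is still down on the table. Then set the dish, upright and with all the tablets in it, on the middle of the balance's steel pan without dropping it, let go, and leave the other things where they are.

Things in the scene. Friction and masses are not known exactly. Their poses are not given: they have to be found in the camera images.
- dish: White open weighing dish, 120 (x) by 100 (y) by 50 mm high, walls 4 thick. Origin: centre of its underside, z up. On its -x side a blue upright grip: block 36 long (x), 16 thick (y), centred at x -122, y 0, from 40 to 86 above the underside, on a strap (20 wide, 36 to 44 above the underside) from the wall. Grasp the block from above across its 16 mm. About 140 g. Starts on the table.
- dispenser: Fixed tablet dispenser; origin on the table under the chute's lip, +x level into the dispenser, z up. Aluminium chute, slippery, 36 mm wide inside, sides 30 high, 160 long, sloping down at 38 degrees towards -x to the lip, 180 above the table. Column and base plate lie at x over 50 (plate 110 wide, 14 high); the space below and before the lip is free.
- lip (a point): Centre of the chute's lower end, on the flap's hinge axis, 180 mm above the table; axes as the dispenser's.
- flap (a joint): Blue sprung flap hinged at the lip, rad: 0 shut (at the start), 1.5 stop. A 28 mm long tongue above the hinge closes the chute; at 1.22 it is in line with the chute floor, tablets may slide over it from about 0.7, surely from 1.1; it reaches at most 28 below the lip. A paddle hangs below the hinge; pushing it towards the dispenser's +x opens the flap (about 2 N when open); let go, it springs shut.
- paddle (a point): Middle of the free end of the flap's blue paddle, 60 mm wide, 80 long from the hinge; shut, it points down and 35 degrees towards -x. With the dish's +x wall as pusher, rim 35 below the lip, it is met when the wall's outer face is 46 before the lip, and the flap reads about 1.2 to 1.3 when that face is 25 past the lip (towards +x). The dish is then under the lip.
- pan (a point): Centre of the top of the square steel pan (160 by 160 mm) of the bench balance, 60 above the table. Axes of the balance, z up; its display (under 45 high) juts out to x -140. Fixed to the table.
- tablet1: Orange pressed mineral tablet, block 24 by 24 by 18 mm, about 20 g; origin at its centre. First in the queue on the chute behind the flap.
- tablet2: Orange pressed mineral tablet, block 24 by 24 by 18 mm, about 20 g; origin at its centre. Second in the queue on the chute behind the flap.
- tablet3: Orange pressed mineral tablet, block 24 by 24 by 18 mm, about 20 g; origin at its centre. Third in the queue on the chute behind the flap.
- beaker: Bystander: clear plastic beaker, 60 wide, 75 high mm; origin at the centre of its underside.
- steel_bowl: Bystander: steel bowl, 120 wide, 50 high mm; origin at the centre of its underside.
- amber_jar: Bystander: amber jar with white cap, 60 wide, 90 high mm; origin at the centre of its underside.
- white_bottle: Bystander: white bottle with blue cap, 56 wide, 150 high mm; origin at the centre of its underside.
- blue_tub: Bystander: blue tub with white lid, 80 wide, 70 high mm; origin at the centre of its underside.
- spatula: Bystander: spatula lying flat on the table, along its x.
- scoop_cup: Bystander: steel mug, 70 wide, 70 high mm; origin at the centre of its underside.

How it is judged:
By the outcome, as a careful person would: the job done as asked, in the order asked, and still so for the second after the job is handed in, with the robot touching nothing.
It also fails if it takes over 58 s, if anything falls off the work surface, if the arm or the gripper's body presses on something with over 40 N, if the wrist force passes 120 N, or if a joint passes its speed limit or range.

## Working session

There is one attempt and no reset: what is moved stays moved. The work goes in short steps, Python scripts to look and compute and a tool call to move; the robot and the scene stay as the last step left them, time stands still between calls to the robot, and variables do not carry over. Pictures are saved under pics/ and viewed, at most 10 in all, crops included, and the job is handed in when it is done.

Besides the shell and the picture viewer there is one more tool, called after "Request:" by a JSON object that holds its "fn" and its "kwargs", one argument or row to a line. send_rows: Moves the arm, as the interface text tells. Its arguments: {"type":"object","properties":{"rows":{"type":"array"},"grip_force":{"type":"number"}},"required":["rows"]}

```bash
mkdir -p pics
python3 - <<'E'
from workcell import manip
import cv2,numpy as np,pickle
s=manip.get_state();print(s,manip.tcp_to_grasp)
fr={}
for n in("top","side"):
    f=manip.grab_frame(n);fr[n]=f
    cv2.imwrite(f"pics/{n}0.png",cv2.resize(f["img"],(800,600),interpolation=cv2.INTER_CUBIC))
    print(n,f["fx"],f["fy"],f["cx"],f["cy"],np.round(f["pose"],4).tolist())
pickle.dump(fr,open("fr0.pkl","wb"))
E
```

```text
{'time': 0.0, 'joint_positions': array([ 1.07650965e+00,  5.28453363e-01,  1.43391423e+00,  6.98560132e-05,
        1.18139839e+00, -1.78475746e-01]), 'qvel': array([-0.00034303,  0.0010975 ,  0.00111388, -0.00140522,  0.00059968,
       -0.00122152]), 'joint_torque': array([ 8.40956509e-04, -4.42347443e+01, -1.78028119e+01, -2.24840419e-04,
        8.71971133e-03, -8.61537700e-06]), 'position': array([0.19370996, 0.59346795, 0.23033769]), 'tool_rot': array([-3.13946530e+00, -4.49374474e-04,  2.82575465e+00]), 'contact_force': array([ 0.81081345,  0.3060202 , -0.80216294]), 'torque': array([-0.01120685, -0.04463683, -0.02687821]), 'grip_force': 0.0, 'width': 0.9995411090628313} 0.0187
top 432.6774671253302 432.6774671253302 252.55829645330968 192.99151505137314 [[-0.0071, -0.9936, 0.1131, 0.4017], [-1.0, 0.0066, -0.0045, -0.0019], [0.0038, -0.1132, -0.9936, 1.5947], [0.0, 0.0, 0.0, 1.0]]
side 458.13251908085016 458.13251908085016 253.14468828467335 199.96186584126517 [[0.9582, -0.1615, 0.236, 0.2402], [-0.2849, -0.4684, 0.8363, -1.1371], [-0.0246, -0.8686, -0.4949, 0.8202], [0.0, 0.0, 0.0, 1.0]]
```

View pics/top0.png

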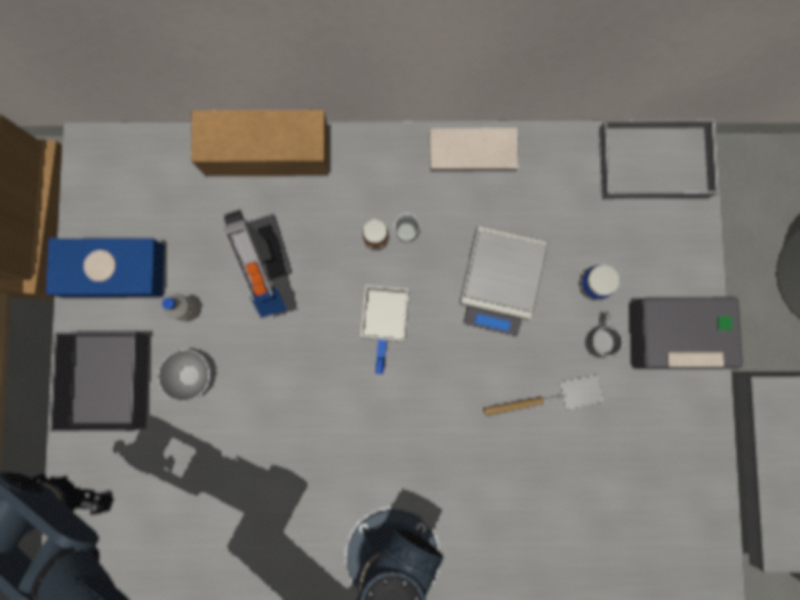

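View pics/side0.png

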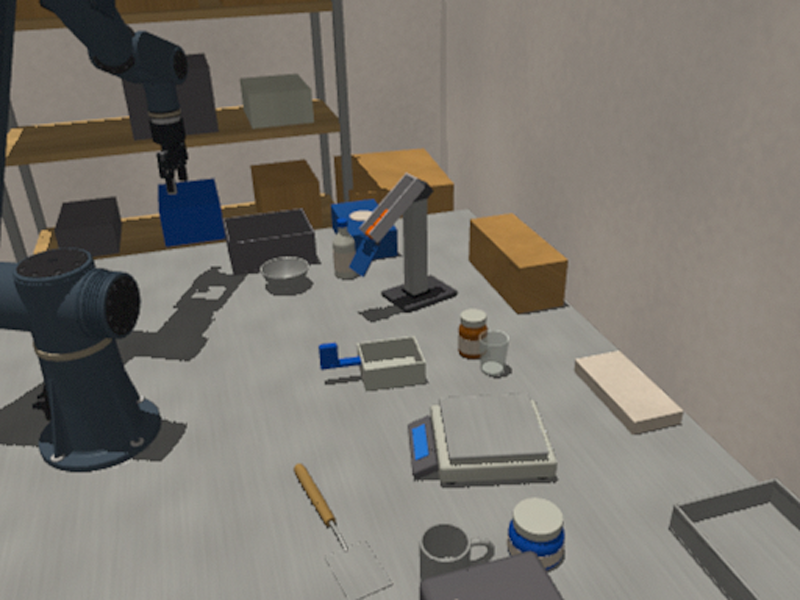

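Top view (800×600): the dish is at about (385,313) with its grip at (381,357). The dispenser lip is near (265,300), the pan near (505,270). The side view agrees. I'll enlarge these for accuracy.

Run:
```python
import cv2,numpy as np,pickle
fr=pickle.load(open("fr0.pkl","rb"))
def crop(n,u,v,w,h,W,H):
    c=cv2.resize(fr[n]["img"][v:v+h,u:u+w],(W,H),interpolation=cv2.INTER_CUBIC)
    k=W/w
    for i in range(0,w,10):
        cv2.line(c,(int(i*k),0),(int(i*k),6),(0,0,255),1);cv2.putText(c,str(u+i),(int(i*k)+2,14),0,.35,(0,0,255),1)
    for i in range(10,h,10):
        cv2.line(c,(0,int(i*k)),(6,int(i*k)),(0,0,255),1);cv2.putText(c,str(v+i),(2,int(i*k)-2),0,.35,(0,0,255),1)
    return c
a=np.hstack([crop("top",222,178,50,75,400,600),crop("top",140,130,50,75,400,600)])
b=np.hstack([crop("side",195,105,100,75,400,300),crop("side",200,205,80,60,400,300)])
c=np.hstack([crop("top",288,140,70,52,400,297),crop("top",288,175,70,52,400,297)])
c=cv2.resize(c,(800,300))
cv2.imwrite("pics/c1.png",a);cv2.imwrite("pics/c2.png",np.vstack([b,c]))
```

```text
(no output)
```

View pics/c1.png

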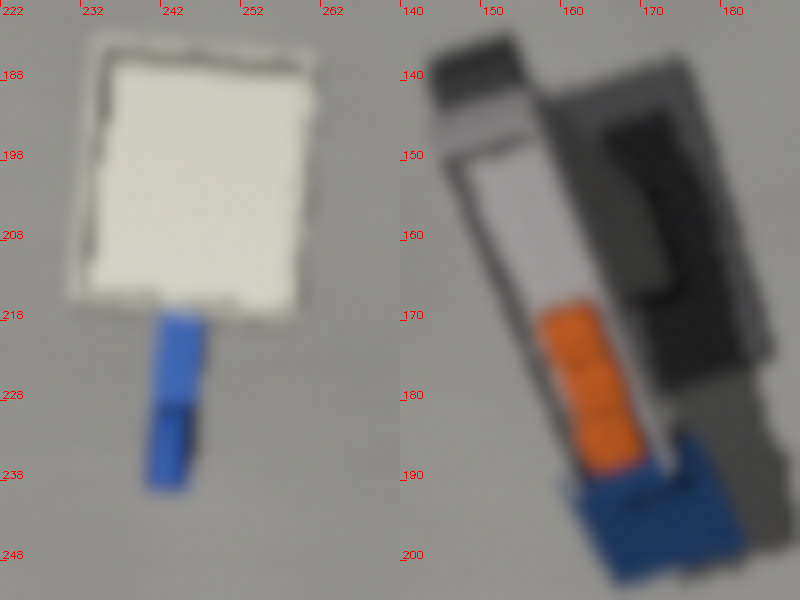

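View pics/c2.png

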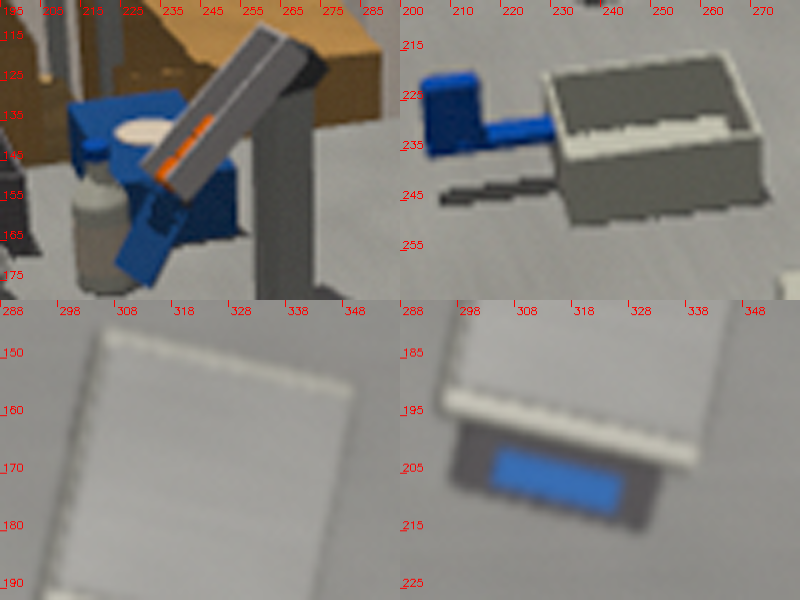

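Readings, in full-image pixels:
- **Dish rim, top view:** corners (233.2,182.4), (261.7,184.2), (259,218.2) and (230.5,215.5). The grip top is at about (243,234).
- **Paddle free end:** corners (167.2,203.4) and (183.5,198.5) from the top, (223.2,170) and (232.5,176.8) from the side.
- **Pan, top view:** corners (306.9,147.9), (348.9,156.3), (340.5,200) and (296.2,190.4).

```bash
cat > h.py <<'E'
import numpy as np,pickle
from scipy.optimize import least_squares
from scipy.spatial.transform import Rotation as R
fr=pickle.load(open("fr0.pkl","rb"))
def proj(n,P):
    f=fr[n];T=np.linalg.inv(f["pose"]);p=np.atleast_2d(P)@T[:3,:3].T+T[:3,3]
    return np.c_[f["fx"]*p[:,0]/p[:,2]+f["cx"],f["fy"]*p[:,1]/p[:,2]+f["cy"]]
def fit(obs,x0):
    # obs: (cam, local xyz, pixel)
    def W(q,l): c,s=np.cos(q[2]),np.sin(q[2]);return np.array([q[0]+c*l[0]-s*l[1],q[1]+s*l[0]+c*l[1],l[2]])
    r=lambda q:np.concatenate([proj(n,W(q,l))[0]-px for n,l,px in obs])
    s=least_squares(r,x0);return s.x,r(s.x).reshape(-1,2)
E
python3 - <<'E'
from h import *
np.set_printoptions(precision=3,suppress=True)
Z=.05
dish=[("top",(.06,.05,Z),(233.2,182.4)),("top",(.06,-.05,Z),(261.7,184.2)),("top",(-.06,-.05,Z),(259,218.2)),("top",(-.06,.05,Z),(230.5,215.5)),
("top",(-.122,0,.086),(243.0,234.2)),
# side crop scale 5
("side",(.06,.05,Z),(200+727/5,205+55/5)),("side",(.06,-.05,Z),(200+760/5-80,205+135/5)),("side",(-.06,-.05,Z),(200+(567-400)/5+400/5*0-0,205+160/5)),]
dish[5]=("side",(.06,.05,Z),(200+(727-400)/5,205+55/5));dish[6]=("side",(.06,-.05,Z),(200+(760-400)/5,205+135/5))
print("dish",*fit(dish,[.5,0,0]))
disp=[("top",(-.046,.03,.1145),(167.2,203.4)),("top",(-.046,-.03,.1145),(183.5,198.5)),
("side",(-.046,.03,.1145),(223.25,170)),("side",(-.046,-.03,.1145),(232.5,176.75)),("side",(0,-.02,.178),(242,154.5)),
("top",(-.0185,.02,.2036),(161.5,190.3)),("top",(.1076,.02,.302),(145.3,150.5))]
print("disp",*fit(disp,[.5,.3,.3]))
pan=[("top",(.08,.08,.06),(306.9,147.9)),("top",(.08,-.08,.06),(348.9,156.3)),("top",(-.08,-.08,.06),(340.5,200)),("top",(-.08,.08,.06),(296.2,190.4))]
print("pan",*fit(pan,[.5,-.2,0]))
E
```

```text
dish [ 0.552  0.014 -0.093] [[ 0.649  0.03 ]
 [-0.192  0.605]
 [-0.298 -0.193]
 [ 0.302  0.099]
 [ 0.034 -0.215]
 [-0.153 -0.964]
 [ 0.439 -0.098]
 [-0.183  0.068]]
disp [0.589 0.271 0.284] [[-0.58  -0.149]
 [-0.031 -0.244]
 [ 0.285  1.   ]
 [-0.277  0.53 ]
 [-0.538  1.519]
 [ 0.508  1.484]
 [-0.896 -1.94 ]]
pan [ 0.645 -0.263 -0.228] [[-0.996 -0.526]
 [ 0.397  0.65 ]
 [ 0.082  0.026]
 [ 0.509 -0.154]]
```

```bash
cat >> h.py <<'E'
from workcell import manip
def to(xyz,yaw,cmd=None):
    """shift (cm, tool axes) and turn (deg) from the present pose to TCP xyz, tool down, yaw"""
    s=manip.get_state();M=R.from_euler("xyz",s["tool_rot"])
    G=R.from_euler("xyz",[np.pi,0,yaw])
    print("t %.2f pos %s rot %s w %.3f gf %.1f F %s"%(s["time"],s["position"].round(4),s["tool_rot"].round(3),s["width"],s["grip_force"],s["contact_force"].round(1)))
    print("shift",(M.inv().apply(np.array(xyz)-s["position"])*100).round(2),"turn",np.degrees((M.inv()*G).as_rotvec()).round(2))
def frame(o,l): # o=(x,y,yaw), l local xy
    c,s=np.cos(o[2]),np.sin(o[2]);return np.array([o[0]+c*l[0]-s*l[1],o[1]+s*l[0]+c*l[1]])
dish=(.552,.014,-.093);disp=(.589,.271,.284);pan=(.645,-.263,-.228)
E
python3 -c "
from h import *
g=frame(dish,(-.122,0));print(g)
to([*g,.14],np.pi+dish[2])"
```

```text
[0.43052721 0.02532965]
t 0.10 pos [0.1938 0.5935 0.2304] rot [-3.14  -0.     2.826] w 1.004 gf 0.0 F [-0.2 -0.6  0. ]
shift [-40.15 -46.64   9.12] turn [ -0.11  -0.03 -12.76]
```

Request:
{"fn": "send_rows", "kwargs": {
  "rows": [
    {"hand":5,"xyz":[-2,-2.3,0.5],"angular":[0,0,-0.6]},
    {"hand":5,"xyz":[-4.5,-5.2,1],"angular":[0,0,-1.4]},
    {"hand":5,"xyz":[-7,-8.2,1.6],"angular":[0,0,-2.2]},
    {"hand":5,"xyz":[-9.6,-11.2,2.2],"angular":[0,0,-3]},
    {"hand":5,"xyz":[-12.2,-14.2,2.8],"angular":[0,0,-3.9]},
    {"hand":5,"xyz":[-14.8,-17.2,3.4],"angular":[0,0,-4.7]},
    {"hand":5,"xyz":[-17.4,-20.2,4],"angular":[0,0,-5.5]},
    {"hand":5,"xyz":[-20,-23.2,4.5],"angular":[0,0,-6.4]},
    {"hand":5,"xyz":[-22.6,-26.2,5.1],"angular":[0,0,-7.2]},
    {"hand":5,"xyz":[-25.2,-29.2,5.7],"angular":[0,0,-8]},
    {"hand":5,"xyz":[-27.8,-32.2,6.3],"angular":[0,0,-8.8]},
    {"hand":5,"xyz":[-30,-34.8,6.8],"angular":[0,0,-9.5]}
  ]
}}

```text
time: 1.1
position: [0.3717, 0.168, 0.163]
tool_rot: [-3.141, 0.0, 2.992]
contact_force: [0.8, -0.1, 0.2]
width: 0.585
grip_force: 0.0
```

Request:
{"fn": "send_rows", "kwargs": {
  "rows": [
    {"hand":5,"xyz":[-2.4,-2.8,0.5],"angular":[0,0,-0.8]},
    {"hand":5,"xyz":[-4.8,-5.6,1],"angular":[0,0,-1.6]},
    {"hand":5,"xyz":[-7,-8,1.5],"angular":[0,0,-2.4]},
    {"hand":5,"xyz":[-8.3,-10.0,2],"angular":[0,0,-3]},
    {"hand":5,"xyz":[-8.3,-10.0,2.2],"angular":[0,0,-3.2]},
    {"hand":5,"xyz":[-8.3,-10.0,2.2],"angular":[0,0,-3.2]},
    {"hand":5,"xyz":[-8.3,-10.0,2.2],"angular":[0,0,-3.2]}
  ]
}}

```text
time: 1.68
position: [0.4372, 0.0592, 0.141]
tool_rot: [3.141, -0.002, 3.047]
contact_force: [-0.0, 1.0, -0.6]
width: 0.588
grip_force: 0.0
```

```bash
python3 -c "
from h import *
import cv2
g=frame(dish,(-.122,0))
to([*g,.05],np.pi+dish[2])
s=manip.get_state();f=manip.grab_frame('wrist')
pickle.dump((s,f),open('w1.pkl','wb'));print({k:v for k,v in f.items() if k!='img'})
T=np.eye(4);T[:3,:3]=R.from_euler('xyz',s['tool_rot']).as_matrix();T[:3,3]=s['position'];C=np.linalg.inv(T@f['mount'])
c=cv2.resize(f['img'],(800,600))
for l in [(-.14,-.008),(-.14,.008),(-.104,.008),(-.104,-.008)]:
    p=C@np.r_[frame(dish,l),.086,1];u=np.array([f['fx']*p[0]/p[2]+f['cx'],f['fy']*p[1]/p[2]+f['cy']])*800/512;print(u)
    cv2.circle(c,tuple(int(v) for v in u),4,(0,0,255),1)
cv2.imwrite('pics/w1.png',c)"
```

```text
t 1.68 pos [0.4372 0.0592 0.141 ] rot [ 3.141e+00 -2.000e-03  3.047e+00] w 0.588 gf 0.0 F [-0.   1.  -0.6]
shift [ 0.32 -3.44  9.1 ] turn [ 0.02 -0.13 -0.1 ]
{'fx': 298.79254464232, 'fy': 298.79254464232, 'cx': 256.7834806687262, 'cy': 192.42724943569553, 'mount': array([[-5.73496375e-05, -9.52157911e-01, -3.05606461e-01,
         7.76416329e-02],
       [ 9.99999988e-01, -9.93109382e-05,  1.21758089e-04,
         1.74525749e-04],
       [-1.46282992e-04, -3.05606451e-01,  9.52157905e-01,
        -1.43020234e-01],
       [ 0.00000000e+00,  0.00000000e+00,  0.00000000e+00,
         1.00000000e+00]])}
[304.56950667 285.1597584 ]
[340.86853866 285.09309374]
[344.04939074 359.77823809]
[309.58024501 359.84090154]
```

View pics/w1.png

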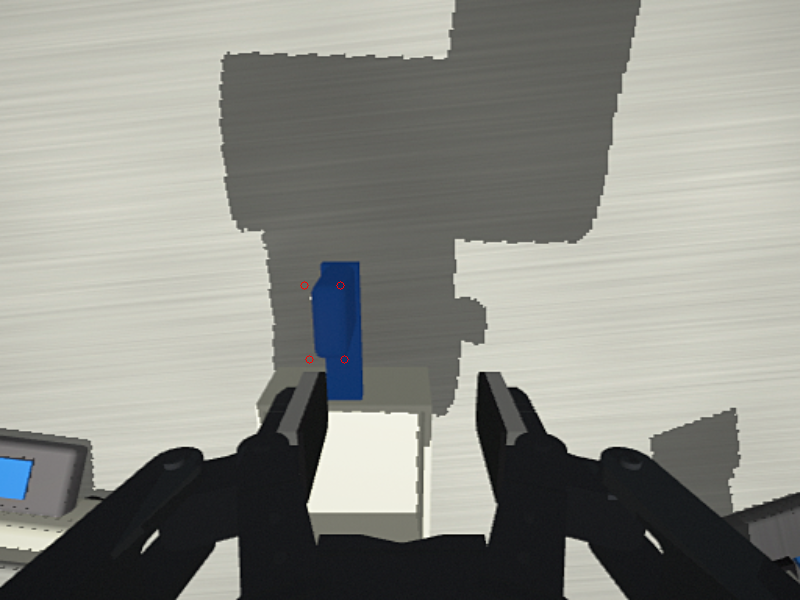

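Wrist view: the block's top is at about x 312–351, y 278–357, against predicted 304–344, 285–360, so the grip sits about 4 mm further towards +y. I'll refine this numerically.

```bash
python3 -c "
from h import *
s,f=pickle.load(open('w1.pkl','rb'));im=f['img'];print(s['qvel'].round(3))
for v in (182,190,200,210,220,226,235,245): print(v,[tuple(int(a) for a in im[v,u]) for u in range(197,235,1)] if v in(200,220) else [int(im[v,u,0])for u in range(197,236)])
print([ (v,int(im[v,215,0])) for v in range(164,240,1)])
T=np.eye(4);T[:3,:3]=R.from_euler('xyz',s['tool_rot']).as_matrix();T[:3,3]=s['position'];C=T@f['mount']
def back(u,v,z):
    d=C[:3,:3]@[(u-f['cx'])/f['fx'],(v-f['cy'])/f['fy'],1];k=(z-C[2,3])/d[2];return C[:3,3]+k*d
for p in [(200,200,.086),(224,200,.086),(205,228,.086),(209,245,.04),(232,245,.04)]:print(p,back(*p).round(4))
"
```

```text
[ 0.025 -0.012  0.01  -0.002 -0.002 -0.002]
182 [95, 95, 96, 96, 96, 94, 96, 99, 99, 101, 101, 98, 100, 99, 100, 101, 98, 100, 101, 98, 95, 96, 96, 95, 94, 92, 92, 93, 91, 90, 105, 111, 103, 93, 91, 91, 91, 93, 92]
190 [89, 212, 147, 98, 106, 107, 110, 108, 108, 110, 109, 109, 108, 108, 109, 109, 110, 108, 109, 108, 106, 106, 106, 99, 93, 91, 91, 92, 92, 90, 103, 111, 108, 96, 92, 92, 94, 93, 92]
200 [(95, 100, 101), (95, 103, 105), (93, 95, 92), (100, 63, 46), (105, 50, 17), (106, 53, 23), (109, 55, 23), (110, 57, 26), (110, 57, 25), (108, 54, 23), (108, 55, 26), (109, 56, 24), (108, 55, 20), (110, 57, 25), (110, 55, 23), (109, 56, 22), (109, 55, 22), (109, 55, 21), (111, 56, 24), (107, 55, 20), (107, 54, 19), (107, 55, 23), (105, 53, 24), (100, 49, 16), (96, 50, 19), (91, 44, 14), (91, 45, 17), (92, 46, 18), (91, 45, 15), (90, 45, 18), (95, 46, 13), (109, 54, 21), (112, 52, 14), (98, 54, 27), (90, 93, 95), (92, 100, 103), (92, 97, 98), (94, 97, 98)]
210 [96, 97, 98, 96, 104, 107, 107, 107, 109, 110, 110, 110, 109, 109, 109, 109, 110, 110, 108, 107, 108, 106, 105, 103, 100, 93, 91, 
[... 1590 characters left out ...]
108), (199, 109), (200, 111), (201, 109), (202, 109), (203, 108), (204, 110), (205, 108), (206, 108), (207, 110), (208, 110), (209, 109), (210, 108), (211, 109), (212, 109), (213, 110), (214, 110), (215, 109), (216, 110), (217, 109), (218, 110), (219, 109), (220, 109), (221, 110), (222, 110), (223, 108), (224, 109), (225, 108), (226, 108), (227, 104), (228, 103), (229, 107), (230, 110), (231, 108), (232, 109), (233, 109), (234, 109), (235, 107), (236, 109), (237, 109), (238, 109), (239, 110)]
(200, 200, 0.086) [0.4248 0.0206 0.086 ]
(224, 200, 0.086) [0.4264 0.0373 0.086 ]
(205, 228, 0.086) [0.4464 0.0209 0.086 ]
(209, 245, 0.04) [0.4834 0.0114 0.04  ]
(232, 245, 0.04) [0.4854 0.0322 0.04  ]
```

```bash
sed -i 's/^dish=(.552,.014,-.093)/dish=(.5505,.016,-.1)/' h.py; python3 -c "
from h import *
to([*frame(dish,(-.122,0)),.05],np.pi+dish[2])"
```

```text
t 1.73 pos [0.4371 0.0596 0.1412] rot [ 3.141e+00 -2.000e-03  3.048e+00] w 0.589 gf 0.0 F [0.5 0.3 0.8]
shift [ 0.48 -3.21  9.12] turn [ 0.01 -0.1   0.37]
```

Request:
{"fn": "send_rows", "kwargs": {
  "rows": [
    {"hand":5,"xyz":[0.2,-1.4,0],"angular":[0,0,0.2]},
    {"hand":5,"xyz":[0.5,-3.2,0.3],"angular":[0,-0.1,0.4]},
    {"hand":5,"xyz":[0.5,-3.2,2],"angular":[0,-0.1,0.4]},
    {"hand":5,"xyz":[0.5,-3.2,4],"angular":[0,-0.1,0.4]},
    {"hand":5,"xyz":[0.5,-3.2,6],"angular":[0,-0.1,0.4]},
    {"hand":5,"xyz":[0.5,-3.2,7.8],"angular":[0,-0.1,0.4]},
    {"hand":5,"xyz":[0.5,-3.2,8.8],"angular":[0,-0.1,0.4]},
    {"hand":5,"xyz":[0.5,-3.2,9.1],"angular":[0,-0.1,0.4]},
    {"hand":5,"xyz":[0.5,-3.2,9.1],"angular":[0,-0.1,0.4]},
    {"hand":5,"xyz":[0.5,-3.2,9.1],"angular":[0,-0.1,0.4]}
  ]
}}

```text
time: 2.57
position: [0.4302, 0.0282, 0.0507]
tool_rot: [3.142, 0.002, 3.042]
contact_force: [-0.0, 1.1, 0.1]
width: 0.586
grip_force: 0.0
```

```bash
python3 -c "
from h import *
to([*frame(dish,(-.122,0)),.05],np.pi+dish[2])"
```

```text
t 2.57 pos [0.4302 0.0282 0.0507] rot [3.142e+00 2.000e-03 3.042e+00] w 0.586 gf 0.0 F [-0.   1.1  0.1]
shift [ 0.11 -0.01  0.07] turn [0.   0.12 0.01]
```

Well placed; close.

Request:
{"fn": "send_rows", "kwargs": {
  "rows": [
    {"hand":2.2,"xyz":[0,0,0],"angular":[0,0,0]},
    {"hand":1.2,"xyz":[0,0,0],"angular":[0,0,0]},
    {"hand":0.5,"xyz":[0,0,0],"angular":[0,0,0]},
    {"hand":0.5,"xyz":[0,0,0],"angular":[0,0,0]},
    {"hand":0.5,"xyz":[0,0,0],"angular":[0,0,0]},
    {"hand":0.5,"xyz":[0,0,0],"angular":[0,0,0]},
    {"hand":0.5,"xyz":[0,0,0],"angular":[0,0,0]},
    {"hand":0.5,"xyz":[0,0,0],"angular":[0,0,0]},
    {"hand":0.5,"xyz":[0,0,0],"angular":[0,0,0]},
    {"hand":0.5,"xyz":[0,0,0],"angular":[0,0,0]}
  ],
  "grip_force": 90
}}

```text
time: 3.4
position: [0.4305, 0.0275, 0.051]
tool_rot: [-3.142, 0.003, 3.041]
contact_force: [-0.1, 2.2, 6.5]
width: 0.177
grip_force: 87.5
```

Request:
{"fn": "send_rows", "kwargs": {
  "rows": [
    {"hand":0.5,"xyz":[0,0,-0.4],"angular":[0,0,0]},
    {"hand":0.5,"xyz":[0,0,-1],"angular":[0,0,0]},
    {"hand":0.5,"xyz":[0,0,-2],"angular":[0,0,0]},
    {"hand":0.5,"xyz":[0,0,-3.2],"angular":[0,0,0]},
    {"hand":0.5,"xyz":[0,0,-4.2],"angular":[0,0,0]},
    {"hand":0.5,"xyz":[0,0,-4.8],"angular":[0,0,0]},
    {"hand":0.5,"xyz":[0,0,-5],"angular":[0,0,0]}
  ]
}}

```text
time: 3.98
position: [0.4305, 0.0274, 0.1013]
tool_rot: [-3.141, 0.003, 3.04]
contact_force: [0.1, 0.2, -1.5]
width: 0.173
grip_force: 87.6
```

```bash
python3 -c "
from h import *
P=frame(disp,(-.075-.182,0));print(P)
to([*P,.145],np.pi+disp[2])"
```

```text
[0.34229482 0.1989892 ]
t 3.98 pos [0.4305 0.0274 0.1013] rot [-3.141e+00  3.000e-03  3.040e+00] w 0.173 gf 87.6 F [ 0.1  0.2 -1.5]
shift [10.49 16.18 -4.4 ] turn [ -0.04   0.18 -22.07]
```

Request:
{"fn": "send_rows", "kwargs": {
  "rows": [
    {"hand":0.5,"xyz":[1,0.8,0],"angular":[0,0,-1]},
    {"hand":0.5,"xyz":[2.5,2.2,0],"angular":[0,0,-3]},
    {"hand":0.5,"xyz":[4,3.8,0],"angular":[0,0,-5]},
    {"hand":0.5,"xyz":[5.5,5.5,0],"angular":[0,0,-7.5]},
    {"hand":0.5,"xyz":[7,7.3,0],"angular":[0,0,-10]},
    {"hand":0.5,"xyz":[8.2,9,0],"angular":[0,0,-12.5]},
    {"hand":0.5,"xyz":[9,10.8,0],"angular":[0,0,-15]},
    {"hand":0.5,"xyz":[9.6,12.5,0],"angular":[0,0,-17.5]},
    {"hand":0.5,"xyz":[10.1,14.2,0],"angular":[0,0,-20]},
    {"hand":0.5,"xyz":[10.4,15.5,0],"angular":[0,0,-21.5]},
    {"hand":0.5,"xyz":[10.5,16.2,0],"angular":[0,0,-22]},
    {"hand":0.5,"xyz":[10.5,16.2,0],"angular":[0,0,-22]}
  ]
}}

```text
time: 4.98
position: [0.341, 0.2003, 0.0998]
tool_rot: [-3.141, 0.001, -2.856]
contact_force: [-0.0, -0.3, -1.3]
width: 0.179
grip_force: 87.8
```

Request:
{"fn": "send_rows", "kwargs": {
  "rows": [
    {"hand":0.5,"xyz":[0,0,-0.6],"angular":[0,0,0]},
    {"hand":0.5,"xyz":[0,0,-1.8],"angular":[0,0,0]},
    {"hand":0.5,"xyz":[0,0,-3.2],"angular":[0,0,0]},
    {"hand":0.5,"xyz":[0,0,-4.2],"angular":[0,0,0]},
    {"hand":0.5,"xyz":[0,0,-4.4],"angular":[0,0,0]},
    {"hand":0.5,"xyz":[0,0,-4.4],"angular":[0,0,0]},
    {"hand":0.5,"xyz":[0,0,-4.4],"angular":[0,0,0]}
  ]
}}

```text
time: 5.57
position: [0.3418, 0.1987, 0.144]
tool_rot: [-3.141, 0.001, -2.86]
contact_force: [-0.5, -0.5, -1.7]
width: 0.178
grip_force: 87.8
```

Run:
```python
from h import *
import cv2
P=frame(disp,(-.075-.182,0));print(P)
to([*P,.145],np.pi+disp[2])
out=[]
for n,(u,v,w,h) in (("top",(120,125,110,165)),("side",(150,80,110,165))):
    f=manip.grab_frame(n);fr[n]=f
    c=cv2.resize(f["img"][v:v+h,u:u+w],(400,600),interpolation=cv2.INTER_CUBIC);k=400/w
    for i in range(0,w,10):cv2.putText(c,str(u+i),(int(i*k),10),0,.33,(0,0,255),1)
    for i in range(10,h,10):cv2.putText(c,"-"+str(v+i),(0,int(i*k)+4),0,.33,(0,0,255),1)
    out.append(c)
pickle.dump(fr,open("fr1.pkl","wb"))
cv2.imwrite("pics/d1.png",np.hstack(out))
```

```text
[0.34229482 0.1989892 ]
t 5.57 pos [0.3418 0.1987 0.144 ] rot [-3.141e+00  1.000e-03 -2.860e+00] w 0.178 gf 87.8 F [-0.5 -0.5 -1.7]
shift [-0.05  0.02 -0.1 ] turn [-0.04  0.07 -0.13]
```

View pics/d1.png

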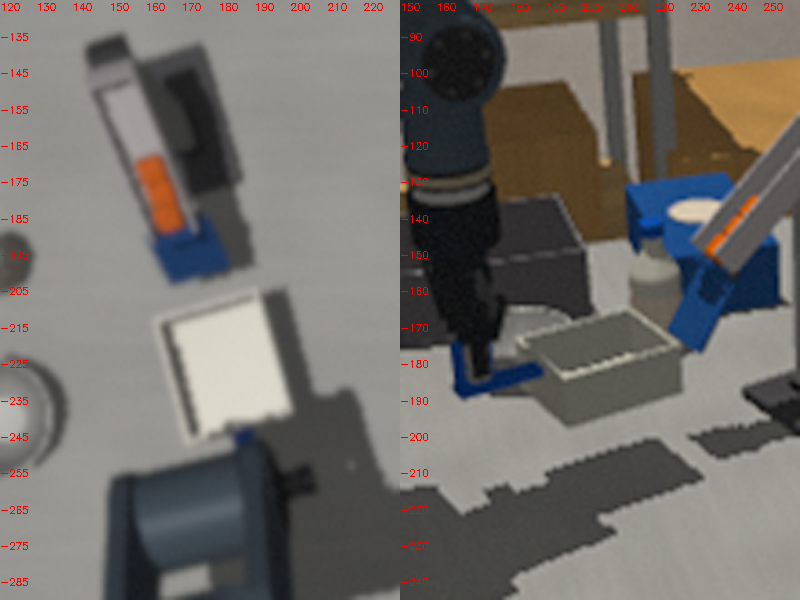

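The dish is held level before the paddle. Rim corners in the top image are (161.8,212.5), (191,204.2), (200.9,238.3) and (172.3,246.8). The paddle end is at (166.5,203.1) and (183,198.2).

Run:
```python
from h import *
np.set_printoptions(precision=4,suppress=True)
Z=.095+.05
d=[("top",(.06,.05,Z),(161.8,212.5)),("top",(.06,-.05,Z),(191,204.2)),("top",(-.06,-.05,Z),(200.9,238.3)),("top",(-.06,.05,Z),(172.3,246.8)),
("side",(.06,-.05,Z),(150+(682-400)/3.636,80+345/3.636)),("side",(-.06,-.05,Z),(150+(562-400)/3.636,80+378/3.636)),("side",(.06,.05,Z),(150+(628-400)/3.636,80+310/3.636))]
q,r=fit(d,[.45,.25,.28]);print(q,r.tolist())
# dish centre in dispenser frame, and expected from TCP
c,s=np.cos(disp[2]),np.sin(disp[2]);e=q[:2]-disp[:2];print("in disp",c*e[0]+s*e[1],-s*e[0]+c*e[1])
st=manip.get_state();print("tcp->dish",R.from_euler("xyz",st["tool_rot"]).inv().apply(np.r_[q[:2]-st["position"][:2],0]))
```

```text
[0.4589 0.2289 0.2849] [[0.7167751818711281, 0.15807888437649353], [0.23733026172942573, -0.09082987270687681], [0.16180622159603786, 0.19306303053420493], [-0.19129589347068077, 0.4050130952000188], [-0.20223389496578648, -0.7762301643346632], [0.2914049688112641, -0.061708124264839626], [0.22785008195128853, -1.5798673066075537]]
in disp -0.13667850967720216 -0.003962271326669549
tcp->dish [-0.1211 -0.0038  0.    ]
```

Request:
{"fn": "send_rows", "kwargs": {
  "rows": [
    {"hand":0.5,"xyz":[-0.6,0.1,0],"angular":[0,0,0]},
    {"hand":0.5,"xyz":[-1.5,0.2,0],"angular":[0,0,0]},
    {"hand":0.5,"xyz":[-2.5,0.2,0],"angular":[0,0,0]},
    {"hand":0.5,"xyz":[-3.2,0.2,0],"angular":[0,0,0]},
    {"hand":0.5,"xyz":[-4,0.2,0],"angular":[0,0,0]},
    {"hand":0.5,"xyz":[-5,0.2,0],"angular":[0,0,0]},
    {"hand":0.5,"xyz":[-6,0.2,0],"angular":[0,0,0]}
  ]
}}

```text
time: 6.25
position: [0.3998, 0.2182, 0.1441]
tool_rot: [-3.141, 0.001, -2.859]
contact_force: [-0.5, -0.2, -1.5]
width: 0.173
grip_force: 87.8
```

Request:
{"fn": "send_rows", "kwargs": {
  "rows": [
    {"hand":0.5,"xyz":[-0.7,0,0],"angular":[0,0,0]},
    {"hand":0.5,"xyz":[-1.6,0,0],"angular":[0,0,0]},
    {"hand":0.5,"xyz":[-2.6,0,0],"angular":[0,0,0]},
    {"hand":0.5,"xyz":[-3.5,0,0],"angular":[0,0,0]},
    {"hand":0.5,"xyz":[-4.0,0,0],"angular":[0,0,0]},
    {"hand":0.5,"xyz":[-4.2,0,0],"angular":[0,0,0]},
    {"hand":0.5,"xyz":[-4.2,0,0],"angular":[0,0,0]},
    {"hand":0.5,"xyz":[-4.2,0,0],"angular":[0,0,0]},
    {"hand":0.5,"xyz":[-4.2,0,0],"angular":[0,0,0]},
    {"hand":0.5,"xyz":[-4.2,0,0],"angular":[0,0,0]},
    {"hand":0.5,"xyz":[-4.2,0,0],"angular":[0,0,0]},
    {"hand":0.5,"xyz":[-4.2,0,0],"angular":[0,0,0]}
  ]
}}

```text
time: 7.25
position: [0.4391, 0.2296, 0.1443]
tool_rot: [-3.141, 0.001, -2.859]
contact_force: [-0.9, -0.5, -2.7]
width: 0.174
grip_force: 88.8
```

Run:
```python
from h import *
import cv2
to([*frame(disp,(.025-.182,0)),.145],np.pi+disp[2])
out=[]
for n,(u,v,w,h) in (("top",(120,125,110,165)),("side",(170,80,110,165))):
    f=manip.grab_frame(n)
    out.append(cv2.resize(f["img"][v:v+h,u:u+w],(400,600),interpolation=cv2.INTER_CUBIC))
cv2.imwrite("pics/d2.png",np.hstack(out))
```

```text
t 7.25 pos [0.4391 0.2296 0.1443] rot [-3.141e+00  1.000e-03 -2.859e+00] w 0.174 gf 88.8 F [-0.9 -0.5 -2.7]
shift [ 0.15 -0.22 -0.07] turn [-0.04  0.08 -0.06]
```

View pics/d2.png

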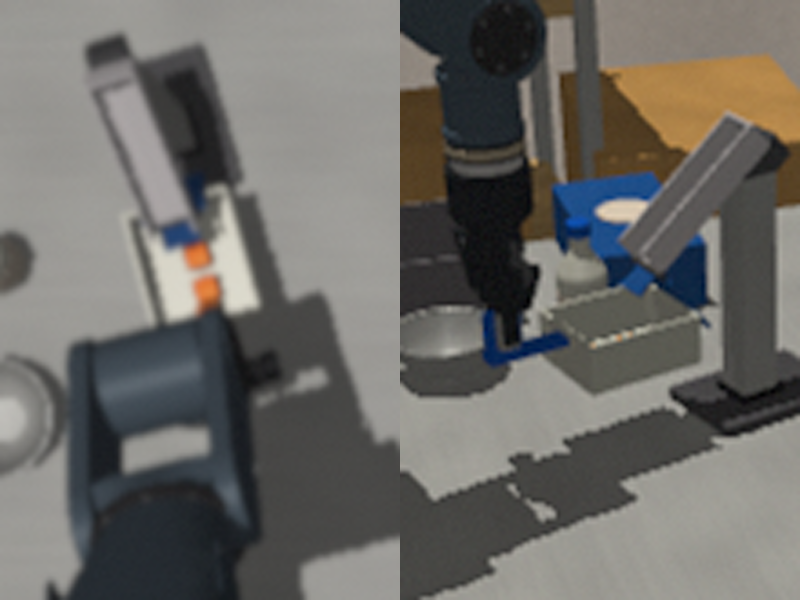

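The chute is empty. Two tablets are visible in the dish and the third is presumably hidden under the tongue. I'll retract and check.

Request:
{"fn": "send_rows", "kwargs": {
  "rows": [
    {"hand":0.5,"xyz":[0.4,0,0],"angular":[0,0,0]},
    {"hand":0.5,"xyz":[1.2,0,0],"angular":[0,0,0]},
    {"hand":0.5,"xyz":[2.2,0,0],"angular":[0,0,0]},
    {"hand":0.5,"xyz":[3.2,0,0],"angular":[0,0,0]},
    {"hand":0.5,"xyz":[4.2,0,0],"angular":[0,0,0]},
    {"hand":0.5,"xyz":[5.2,0,0],"angular":[0,0,0]},
    {"hand":0.5,"xyz":[6.2,0,0],"angular":[0,0,0]},
    {"hand":0.5,"xyz":[7.2,0,0],"angular":[0,0,0]},
    {"hand":0.5,"xyz":[8.2,0,0],"angular":[0,0,0]},
    {"hand":0.5,"xyz":[9.2,0,0],"angular":[0,0,0]},
    {"hand":0.5,"xyz":[9.8,0,0],"angular":[0,0,0]},
    {"hand":0.5,"xyz":[10,0,0],"angular":[0,0,0]}
  ]
}}

```text
time: 8.35
position: [0.3417, 0.2013, 0.1441]
tool_rot: [-3.141, 0.0, -2.859]
contact_force: [-0.7, -0.8, -2.6]
width: 0.172
grip_force: 88.9
```

Run:
```python
from h import *
import cv2
g=frame(pan,(-.122,0));print(g)
to([*g,.17],np.pi+pan[2])
out=[]
for n,(u,v,w,h) in (("top",(130,170,100,75)),("side",(165,130,100,75))):
    f=manip.grab_frame(n)
    out.append(cv2.resize(f["img"][v:v+h,u:u+w],(400,300),interpolation=cv2.INTER_CUBIC))
    m=cv2.inRange(cv2.cvtColor(f["img"],cv2.COLOR_BGR2HSV),(5,150,110),(20,255,255));print(n,cv2.connectedComponentsWithStats(m)[2][1:].tolist())
cv2.imwrite("pics/d3.png",np.hstack(out))
```

```text
[ 0.52615731 -0.23542437]
t 8.35 pos [0.3417 0.2013 0.1441] rot [-3.141  0.    -2.859] w 0.172 gf 88.9 F [-0.7 -0.8 -2.6]
shift [ -5.52 -47.09  -2.56] turn [-3.000e-02  1.000e-02  2.927e+01]
top [[179, 221, 6, 5, 24], [182, 230, 7, 12, 56]]
side [[236, 96, 49, 26, 263], [230, 98, 21, 10, 69], [227, 100, 2, 1, 2], [269, 100, 1, 1, 1], [256, 102, 1, 1, 1], [269, 102, 3, 2, 3], [264, 105, 8, 5, 14], [267, 104, 1, 1, 1], [235, 109, 1, 1, 1], [245, 111, 6, 3, 8], [277, 110, 2, 1, 2], [242, 113, 2, 1, 2], [252, 112, 1, 1, 1], [242, 115, 2, 2, 3], [245, 115, 4, 2, 4], [286, 115, 3, 3, 4], [241, 117, 1, 1, 1], [284, 118, 2, 1, 2], [237, 122, 1, 1, 1], [301, 137, 50, 29, 335], [325, 140, 1, 1, 1], [313, 143, 1, 1, 1], [313, 151, 2, 2, 3], [330, 153, 3, 1, 3], [341, 153, 1, 1, 1], [318, 157, 1, 1, 1], [346, 159, 10, 11, 38], [344, 161, 1, 1, 1], [327, 163, 4, 3, 6], [339, 163, 4, 4, 7], [346, 163, 1, 1, 1], [356, 163, 6, 5, 11], [328, 167, 1, 1, 1], [330, 166, 3, 4, 5], [336, 167, 1, 2, 2], [342, 166, 3, 4, 6], [332, 169, 7, 3, 9], [340, 168, 1, 1, 1], [295, 210, 1, 1, 1], [303, 212, 1, 1, 1], [189, 301, 1, 1, 1], [197, 305, 2, 2, 2], [200, 310, 2, 2, 2], [202, 313, 1, 1, 1], [204, 316, 1, 2, 2], [199, 319, 1, 1, 1], [207, 321, 1, 1, 1], [202, 324, 1, 1, 1], [210, 331, 2, 2, 2], [207, 332, 1, 1, 1]]
```

View pics/d3.png

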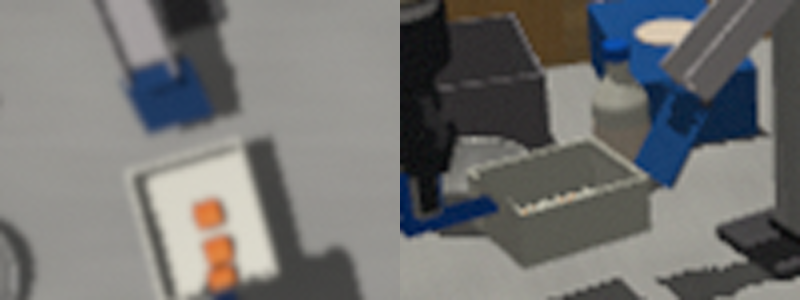

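All three tablets are in the dish: orange blobs at (208,213), (217,250) and (221,277) in the crop. Next, carry it to the balance.

Request:
{"fn": "send_rows", "kwargs": {
  "rows": [
    {"hand":0.5,"xyz":[0,-0.5,-0.2],"angular":[0,0,0]},
    {"hand":0.5,"xyz":[0,-1.5,-0.5],"angular":[0,0,0]},
    {"hand":0.5,"xyz":[0,-3,-0.8],"angular":[0,0,0.4]},
    {"hand":0.5,"xyz":[0,-5,-1.2],"angular":[0,0,1]},
    {"hand":0.5,"xyz":[-0.2,-7,-1.6],"angular":[0,0,2]},
    {"hand":0.5,"xyz":[-0.6,-9,-2],"angular":[0,0,3]},
    {"hand":0.5,"xyz":[-1,-11,-2.3],"angular":[0,0,4.2]},
    {"hand":0.5,"xyz":[-1.4,-13,-2.5],"angular":[0,0,5.5]},
    {"hand":0.5,"xyz":[-1.8,-15,-2.6],"angular":[0,0,6.8]},
    {"hand":0.5,"xyz":[-2.1,-17,-2.6],"angular":[0,0,8.2]},
    {"hand":0.5,"xyz":[-2.4,-19,-2.6],"angular":[0,0,9.6]},
    {"hand":0.5,"xyz":[-2.7,-21,-2.6],"angular":[0,0,11]}
  ]
}}

```text
time: 9.45
position: [0.4291, 0.0059, 0.1705]
tool_rot: [-3.141, 0.003, -3.052]
contact_force: [0.8, -0.1, -2.4]
width: 0.176
grip_force: 88.8
```

```bash
python3 -c "
from h import *
to([*frame(pan,(-.122,0)),.17],np.pi+pan[2])"
```

```text
t 9.45 pos [0.4291 0.0059 0.1705] rot [-3.141e+00  3.000e-03 -3.052e+00] w 0.176 gf 88.8 F [ 0.8 -0.1 -2.4]
shift [ -7.51 -24.91   0.1 ] turn [-0.03  0.17 18.18]
```

Request:
{"fn": "send_rows", "kwargs": {
  "rows": [
    {"hand":0.5,"xyz":[-0.6,-2.2,0],"angular":[0,0,1.4]},
    {"hand":0.5,"xyz":[-1.2,-4.4,0],"angular":[0,0,2.9]},
    {"hand":0.5,"xyz":[-1.9,-6.7,0],"angular":[0,0,4.5]},
    {"hand":0.5,"xyz":[-2.6,-9,0],"angular":[0,0,6.2]},
    {"hand":0.5,"xyz":[-3.3,-11.3,0],"angular":[0,0,8]},
    {"hand":0.5,"xyz":[-4,-13.6,0],"angular":[0,0,9.8]},
    {"hand":0.5,"xyz":[-4.7,-15.9,0],"angular":[0,0,11.6]},
    {"hand":0.5,"xyz":[-5.4,-18.2,0],"angular":[0,0,13.4]},
    {"hand":0.5,"xyz":[-6.1,-20.4,0],"angular":[0,0,15]},
    {"hand":0.5,"xyz":[-6.7,-22.4,0],"angular":[0,0,16.4]},
    {"hand":0.5,"xyz":[-7.2,-24,0],"angular":[0,0,17.5]},
    {"hand":0.5,"xyz":[-7.5,-24.9,0],"angular":[0,0,18.2]}
  ]
}}

```text
time: 10.45
position: [0.5265, -0.2368, 0.1705]
tool_rot: [-3.14, 0.004, 2.912]
contact_force: [-0.2, 0.3, -2.1]
width: 0.175
grip_force: 88.8
```

Request:
{"fn": "send_rows", "kwargs": {
  "rows": [
    {"hand":0.5,"xyz":[0,0,0],"angular":[0,0,0]},
    {"hand":0.5,"xyz":[0,0,0.6],"angular":[0,0,0]},
    {"hand":0.5,"xyz":[0,0,1.6],"angular":[0,0,0]},
    {"hand":0.5,"xyz":[0,0,2.6],"angular":[0,0,0]},
    {"hand":0.5,"xyz":[0,0,3.2],"angular":[0,0,0]},
    {"hand":0.5,"xyz":[0,0,3.4],"angular":[0,0,0]},
    {"hand":0.5,"xyz":[0,0,3.4],"angular":[0,0,0]},
    {"hand":0.5,"xyz":[0,0,3.4],"angular":[0,0,0]}
  ]
}}

```text
time: 11.12
position: [0.5252, -0.2333, 0.1363]
tool_rot: [3.141, 0.001, 2.915]
contact_force: [0.5, 0.1, -2.3]
width: 0.175
grip_force: 88.8
```

Run:
```python
from h import *
import cv2
to([*frame(pan,(-.122,0)),.1115],np.pi+pan[2])
out=[]
for n,(u,v,w,h) in (("top",(285,135,75,112)),("side",(235,200,135,202))):
    f=manip.grab_frame(n);fr[n]=f;h=min(h,384-v)
    k=400/w
    c=np.zeros((600,400,3),np.uint8);r=cv2.resize(f["img"][v:v+h,u:u+w],None,fx=k,fy=k,interpolation=cv2.INTER_CUBIC)[:600,:400];c[:r.shape[0],:r.shape[1]]=r
    for i in range(0,w,10):cv2.putText(c,str(u+i),(int(i*k),10),0,.33,(0,0,255),1)
    for i in range(10,h,10):cv2.putText(c,"-"+str(v+i),(0,int(i*k)+4),0,.33,(0,0,255),1)
    out.append(c)
cv2.imwrite("pics/e1.png",np.hstack(out))
```

```text
t 11.12 pos [ 0.5252 -0.2333  0.1363] rot [3.141e+00 1.000e-03 2.915e+00] w 0.175 gf 88.8 F [ 0.5  0.1 -2.3]
shift [-0.14 -0.19  2.48] turn [0.02 0.08 0.1 ]
```

View pics/e1.png

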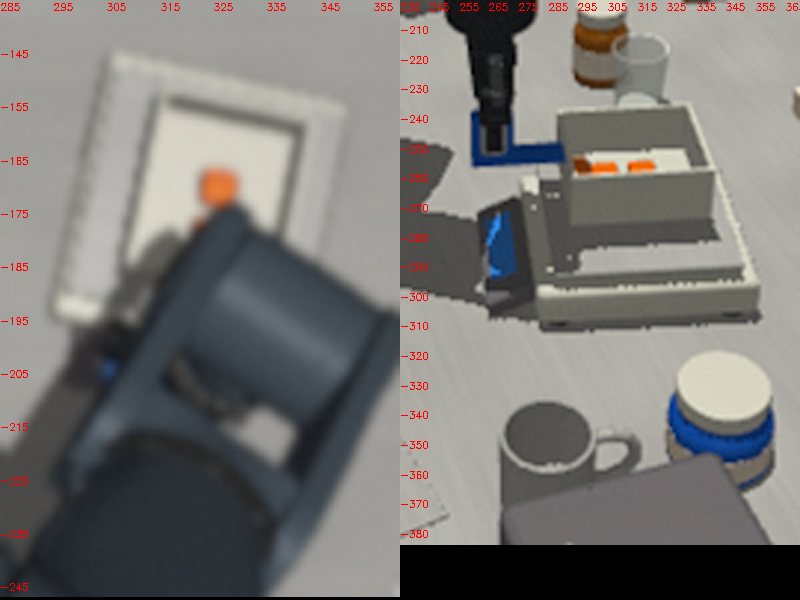

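Run:
```python
from h import *
np.set_printoptions(precision=4,suppress=True)
s=manip.get_state()
Z=s["position"][2]-.0505+.05
o=[("top",(.06,.05,Z),(315,152.3)),("top",(.06,-.05,Z),(343.1,158.4)),
("side",(.06,.05,Z),(332.2,235.4)),("side",(.06,-.05,Z),(340.6,257.4)),("side",(-.06,.05,Z),(288.3,237.8)),("side",(-.06,-.05,Z),(291.7,257.4))]
for sel in (o,o[:2],o[2:]):
    q,r=fit(sel,[.64,-.26,-.22]);c,t=np.cos(pan[2]),np.sin(pan[2]);e=q[:2]-pan[:2]
    print(q,"off pan",c*e[0]+t*e[1],-t*e[0]+c*e[1],"res",abs(r).max())
# pan corners from side view
k=400/135
# front-right body corner visible; pan far/near corners in side
sp=[("side",(.08,-.08,.06),(235+(742-400)/k,200+265/k)),("side",(-.08,-.08,.06),(235+(552-400)/k,200+275/k))]
pt=[("top",(.08,.08,.06),(306.9,147.9)),("top",(.08,-.08,.06),(348.9,156.3)),("top",(-.08,-.08,.06),(340.5,200)),("top",(-.08,.08,.06),(296.2,190.4))]
print(fit(sp,[.64,-.26,-.22]),fit(pt+sp,[.64,-.26,-.22]))
```

```text
[ 0.6417 -0.2596 -0.2482] off pan -0.003982308887476666 0.0025344362227039917 res 1.8620521530729093
[ 0.6374 -0.2584 -0.2242] off pan -0.008453045385475155 0.0027601305657390038 res 0.24489993755071282
[ 0.6426 -0.2606 -0.2597] off pan -0.002899997575037173 0.0017404990630524358 res 1.8719270754265267
(array([ 0.6446, -0.2637, -0.238 ]), array([[ 0.0991, -0.0352],
       [-0.0992,  0.0168]])) (array([ 0.6447, -0.263 , -0.2318]), array([[-0.8394, -0.4735],
       [ 0.5223,  0.8615],
       [ 0.0443,  0.2054],
       [ 0.5036, -0.1376],
       [ 0.1698, -0.3712],
       [ 0.0805, -0.0524]]))
```

Request:
{"fn": "send_rows", "kwargs": {
  "rows": [
    {"hand":0.5,"xyz":[-0.1,-0.1,0.2],"angular":[0,0,0]},
    {"hand":0.5,"xyz":[-0.3,-0.2,0.6],"angular":[0,0,0]},
    {"hand":0.5,"xyz":[-0.3,-0.2,1.1],"angular":[0,0,0]},
    {"hand":0.5,"xyz":[-0.3,-0.2,1.6],"angular":[0,0,0]},
    {"hand":0.5,"xyz":[-0.3,-0.2,1.9],"angular":[0,0,0]},
    {"hand":0.5,"xyz":[-0.3,-0.2,2.1],"angular":[0,0,0]},
    {"hand":0.5,"xyz":[-0.3,-0.2,2.2],"angular":[0,0,0]},
    {"hand":0.5,"xyz":[-0.3,-0.2,2.3],"angular":[0,0,0]},
    {"hand":0.5,"xyz":[-0.3,-0.2,2.3],"angular":[0,0,0]},
    {"hand":0.5,"xyz":[-0.3,-0.2,2.3],"angular":[0,0,0]}
  ]
}}

```text
time: 12.05
position: [0.5278, -0.2363, 0.1136]
tool_rot: [3.141, 0.002, 2.915]
contact_force: [0.1, -0.1, -1.7]
width: 0.174
grip_force: 88.8
```

Request:
{"fn": "send_rows", "kwargs": {
  "rows": [
    {"hand":0.5,"xyz":[0,0,0.05],"angular":[0,0,0]},
    {"hand":0.5,"xyz":[0,0,0.1],"angular":[0,0,0]},
    {"hand":0.5,"xyz":[0,0,0.15],"angular":[0,0,0]},
    {"hand":0.5,"xyz":[0,0,0.15],"angular":[0,0,0]},
    {"hand":0.5,"xyz":[0,0,0.15],"angular":[0,0,0]}
  ]
}}

```text
time: 12.47
position: [0.5278, -0.2362, 0.1121]
tool_rot: [3.141, 0.002, 2.915]
contact_force: [0.3, 0.4, -1.6]
width: 0.175
grip_force: 88.8
```

Request:
{"fn": "send_rows", "kwargs": {
  "rows": [
    {"hand":0.5,"xyz":[0,0,0.04],"angular":[0,0,0]},
    {"hand":0.5,"xyz":[0,0,0.08],"angular":[0,0,0]},
    {"hand":0.5,"xyz":[0,0,0.12],"angular":[0,0,0]},
    {"hand":0.5,"xyz":[0,0,0.12],"angular":[0,0,0]},
    {"hand":0.5,"xyz":[0,0,0.12],"angular":[0,0,0]}
  ]
}}

```text
time: 12.88
position: [0.5277, -0.2362, 0.1113]
tool_rot: [3.142, 0.002, 2.915]
contact_force: [-2.3, 0.1, 3.4]
width: 0.174
grip_force: 89.7
```

On the pan, with about 5 N taken up. Release and withdraw upwards.

Request:
{"fn": "send_rows", "kwargs": {
  "rows": [
    {"hand":1.6,"xyz":[0,0,0],"angular":[0,0,0]},
    {"hand":1.8,"xyz":[0,0,0],"angular":[0,0,0]},
    {"hand":2.2,"xyz":[0,0,0],"angular":[0,0,0]},
    {"hand":3,"xyz":[0,0,0],"angular":[0,0,0]},
    {"hand":4,"xyz":[0,0,0],"angular":[0,0,0]},
    {"hand":5,"xyz":[0,0,0],"angular":[0,0,0]},
    {"hand":5,"xyz":[0,0,0],"angular":[0,0,0]},
    {"hand":5,"xyz":[0,0,0],"angular":[0,0,0]},
    {"hand":5,"xyz":[0,0,0],"angular":[0,0,0]}
  ],
  "grip_force": 20
}}

```text
time: 13.63
position: [0.5277, -0.2362, 0.1108]
tool_rot: [3.141, 0.002, 2.915]
contact_force: [-0.4, 0.7, -0.8]
width: 0.587
grip_force: 0.0
```

Request:
{"fn": "send_rows", "kwargs": {
  "rows": [
    {"hand":5,"xyz":[0,0,-0.6],"angular":[0,0,0]},
    {"hand":5,"xyz":[0,0,-2],"angular":[0,0,0]},
    {"hand":5,"xyz":[0,0,-4],"angular":[0,0,0]},
    {"hand":5,"xyz":[0,0,-6.5],"angular":[0,0,0]},
    {"hand":5,"xyz":[1,0,-9.5],"angular":[0,0,0]},
    {"hand":5,"xyz":[4,2,-12],"angular":[0,0,0]},
    {"hand":5,"xyz":[7,5,-13],"angular":[0,0,0]},
    {"hand":5,"xyz":[9,8.5,-13],"angular":[0,0,0]},
    {"hand":5,"xyz":[10,12,-13],"angular":[0,0,0]},
    {"hand":5,"xyz":[10,15,-13],"angular":[0,0,0]},
    {"hand":5,"xyz":[10,16,-13],"angular":[0,0,0]},
    {"hand":5,"xyz":[10,16,-13],"angular":[0,0,0]}
  ]
}}

```text
time: 14.63
position: [0.4662, -0.0559, 0.2414]
tool_rot: [3.141, 0.003, 2.919]
contact_force: [0.6, -0.6, -0.6]
width: 0.584
grip_force: 0.0
```

Run:
```python
from h import *
import cv2
out=[]
for n,(u,v,w,h) in (("top",(280,130,90,135)),("side",(235,200,120,180))):
    f=manip.grab_frame(n);k=400/w
    c=cv2.resize(f["img"][v:v+h,u:u+w],(400,600),interpolation=cv2.INTER_CUBIC)
    for i in range(0,w,10):cv2.putText(c,str(u+i),(int(i*k),10),0,.33,(0,0,255),1)
    for i in range(10,h,10):cv2.putText(c,"-"+str(v+i),(0,int(i*k)+4),0,.33,(0,0,255),1)
    out.append(c)
cv2.imwrite("pics/e2.png",np.hstack(out))
```

```text
(no output)
```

View pics/e2.png

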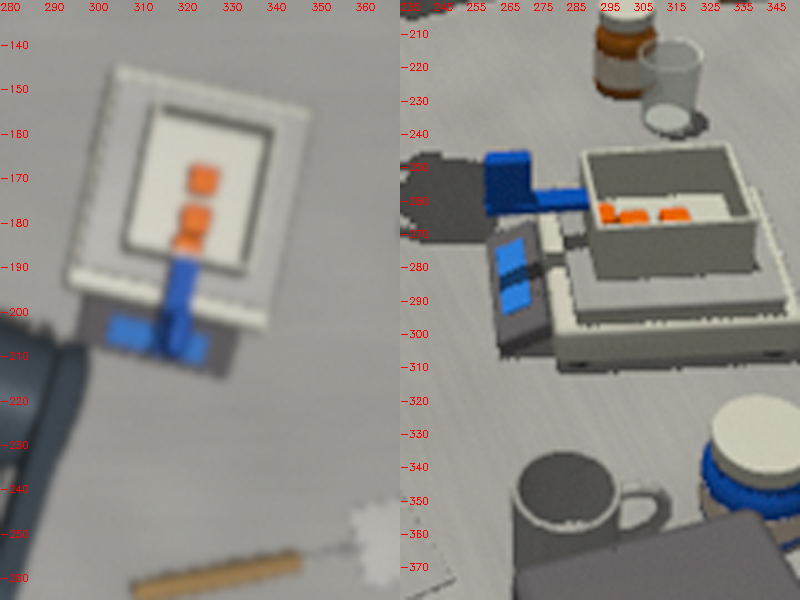

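The dish sits upright and centred on the pan with all three tablets in it, and the bystanders in view look undisturbed. The arm is clear, so I'm handing in.

```bash
python3 -c "
from workcell import manip
print(manip.get_state()['qvel'].round(3)); print(manip.job_done())"
```

```text
[-0.031  0.011 -0.005 -0.001 -0.001  0.   ]
the job is handed in; nothing more can be done
None
```

The dish is on the middle of the balance pan, upright and released, with all three tablets in it, and I handed the job in at about 15 s of robot time.

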